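# Start the griddle warm-up by touch

### The arm

A 6-joint arm with a two-finger parallel gripper is mounted at the origin on the work surface. World frame = base frame: x ahead of the robot, y to its left, z up, the work surface at z = 0. Lengths are in m, angles in rad, forces in N, time in s.
With the tool pointing down it reaches from about 0.25 to 0.725 m from the base axis. Payload 4 kg.
Tool frame: the origin (TCP) lies on the front face of the gripper's body, between the roots of the fingers; the fingertips stand 73 mm ahead of it and the grasp point (between the pads) lies 54 mm ahead of it; z points along the fingers, y is the line along which they close (so a half turn about z gives the same grasp; the last joint's range is limited). The gripper opens to 85 mm and grips with 20 to 120 N. Pads are 22 mm wide; open, the fingers measure 114 mm over their backs; the gripper's body (76 mm by 85 mm) begins 54 mm behind the grasp point. The pads swing forward as they close: fully open they stand 13 mm farther back than shut.
Start: joints at [1.214, 0.241, 0.005, 1.335, 0, 1.571], TCP at [0.175, 0.469, 0.304] pointing down, gripper open.
Joint ranges: [-2.72, 2.72], [-1.05, 1.87], [-1.09, 1.28], [-1.99, 2.15], [-1.42, 1.44], [-3.14, 3.14]. Speed limits (rad/s): [2.79, 2.79, 3.14, 3.14, 3.14, 3.14].

### API

Orientations are given as a unit quaternion [x, y, z, w].
In Python, from workcell import bot gives the robot as it stands. The module is installed in compiled form; this text tells all that it offers.
- The arm moves only by the tool step_arm, never from a script. Its argument "rows" is a list of rows, each a list of 2 entries, a list of its own where there are three numbers: the shift along the tool's x, y, z in mm, then the turn about the tool's z in degrees. A call has 1 to 12 rows; each row is the pose to reach, as a shift and turn from the pose commanded when the call began, along the tool's axes at that moment; what a row does not reach only later rows make up. A row lasts 1/8 s, in which the tool goes at most 62.5 mm and 10.7 degrees, less where a joint would pass 70% of its speed; a pose out of reach is approached as far as the arm can. A call with a gripper value outside its range is refused whole. "claw" is the gripper's target within -1 to 1 (shut at 1, half-way at 0, fully open at -1), set as the call begins (left out, the last holds). The fingers move at their own pace and stop on an object; the grip force is fixed at half the most. Time passes only in rows, so rows that repeat a pose let the fingers close. It gives the time, the measured TCP pose, the force, the opening and the grip force at its end, in the units of the state.
- bot.get_obs(): the state, without advancing time (a new reading comes with each control period).
- bot.camera(name): name is "side" or "top" or "wrist"; returns (picture, depth): 400x640x3 uint8, red, green, blue; 400x640 float32, m along the optical axis (not along the pixel's ray), 0 where there is no reading.
- bot.camera_params(name): a dict with "fx", "fy", "cx", "cy" (pixels), "pose" (4x4, takes a point from camera to world coordinates). Camera axes: x right, y up, looking along -z (the intrinsics and any distortion apply to the point x, -y, -z); pixel columns grow to the right and rows downward; lengths in m; the calibration is good to about 2 mm. A picture is of the moment at which its call begins: read the wrist's pose just before it. camera_params takes no time and is no camera call; for the wrist camera it gives the pose at the moment of the call.
- bot.job_done(): hands the job in; it is judged then, once.
Trained networks look in the newest picture that a camera, given by its name, has taken for a name from the list of things; names that differ only in an ending like _2 or _b are one class to them, and where a whole thing is asked for, a point or a joint stands for the part that bears it (a point fixed in the world has none). Each returns a list of dicts, best first, with "score" (0 to 1); they miss things now and then, are a little off and sometimes report something else, mostly with a low value. They report only what shows in the picture. A call takes as long as a camera call. They do not tell look-alikes from the thing itself.
- bot.trace(target, camera): "pixels" (400x640 bool, what is visible of it) and "uv" ([column, row] in pixels, amid what is visible of it).
The state is a dict: "clock": time; "joint_pos": joint angles; "joint_vel": joint speeds; "tau": joint torques, N m; "eef_pos": TCP position; "tool_rot": TCP orientation; "ft_force": force on the tool from outside, world axes, zero at the start; "ft_torque": the same for the moment, N m; "grip_width": finger opening in m; "grasp_force": force on a finger pad.
Only numpy, scipy, OpenCV 4.12 (cv2) and the standard library are available. Lean on these libraries where they do the work, as an engineer would, in place of code of your own. Each camera call takes 0.05 s, during which the arm holds its last target. There are 200 camera calls.

### The job

Start the griddle's warm-up with light fingertip taps, in this order: push down the raised half of the exhaust-fan rocker so the fan is on, press down the griddle's round key, then its long bar-shaped key, and last the plunger on top of the kitchen timer; each stays down once it is pressed. Leave the square key alone. Only touch, never pick up or shove anything: the timer stays standing where it is, and the utensils and crockery are left undisturbed.

Things in the scene. Friction and masses are not known exactly. Their poses are not given: they have to be found in the camera images.
- fan_switch: Grey exhaust-fan switch box fixed to the counter, 90 x 90 mm, its top sloping 0.25 rad down towards the box's own -x side (front; box 48 mm high at the back, the raised end of the rocker about 60 mm). Origin: centre of its underside. A wide white rocker, 64 mm front to back, 46 mm wide and 8 mm thick, sits on the slope, pivoted in its middle about the box's y axis.
- fan_rocker (a joint): Angle of the fan rocker, rad: 0 = off, far (+x, upper) half standing up; 0.32 = on, far half fully down. It is turned by pushing the far half straight down (about 2.5 N, some 6 mm of movement); no spring, it stays where it is left, meets a springy stop at the bottom, and counts as on from 0.22.
- fan_press (a point): Spot to tap on the rocker's top face, 19 mm from its pivot on the raised far half; moves with the rocker.
- round_key (a joint): Travel of the round key, m: 0 = up, 0.008 = fully down. It moves straight down against a steady 2.5 N, has no return spring, stays where it is left, meets a springy stop at the bottom, and counts as switched from 0.005.
- bar_key (a joint): Travel of the bar key, m: 0 = up, 0.008 = fully down. It moves straight down against a steady 2.5 N, has no return spring, stays where it is left, meets a springy stop at the bottom, and counts as switched from 0.005.
- square_key (a joint): Travel of the square key (to be left alone), m: 0 = up, 0.008 = fully down. It moves straight down against a steady 2.5 N, has no return spring, stays where it is left, meets a springy stop at the bottom, and counts as switched from 0.005.
- round_switch: Switch module with the round white key, 34 mm diameter, standing 14 mm above its bezel when up. Its black bezel is 60 x 68 x 6 mm (origin: centre of the bezel's underside) on the griddle's front strip, 55 mm above the counter. The three modules sit side by side in a row 100 mm apart, in any order.
- bar_switch: Switch module with the long bar-shaped white key, 48 mm along the row by 20 mm, standing 14 mm above its bezel when up. Its black bezel is 60 x 68 x 6 mm (origin: centre of the bezel's underside) on the griddle's front strip, 55 mm above the counter.
- square_switch: Switch module with the square white key, 26 x 26 mm, standing 14 mm above its bezel. Its black bezel is 60 x 68 x 6 mm (origin: centre of the bezel's underside) on the griddle's front strip, 55 mm above the counter.
- round_top (a point): Centre of the round key's top face; moves with it.
- bar_top (a point): Centre of the bar key's top face; moves with it.
- square_top (a point): Centre of the square key's top face.
- timer: Loose kitchen timer: squat steel puck, 76 mm diameter, 32 mm high, 0.2 to 0.45 kg, standing on the counter, with a round white plunger (36 mm diameter) in its top. Origin: centre of its underside.
- timer_plunger (a joint): Travel of the timer plunger, m: 0 = up, 0.008 = fully down. It moves straight down against a steady 2.5 N, has no return spring, stays where it is left, meets a springy stop at the bottom, and counts as switched from 0.005.
- timer_top (a point): Centre of the plunger's top face, 46 mm above the counter when up; moves with it.
- griddle: Fixed steel griddle, 300 mm deep (its x) by 340 mm wide; front strip 55 mm high on its -x side, 215 mm square hot plate, top 62 mm high behind it, rims up to 85 mm. Origin: centre of its underside.
- spatula: Loose spatula, 200 mm, wooden handle, lying across the hot plate. Bystander.
- saucer: Loose yellow melamine saucer, 130 mm across, 18 mm high, in front of the griddle. Bystander.
- tongs: Loose steel tongs, about 250 mm long, 16 mm high, lying in front of the griddle. Bystander.
- ladle: Loose steel ladle, 305 mm long, bowl 90 mm across and 35 mm high (origin under the bowl), on the left. Bystander.
- tiffin: Loose stacked three-tier steel tiffin, 138 mm across its clamps, 200 mm high, at the back left. Bystander.
- oil_bottle: Loose oil bottle, 66 mm across, 200 mm high, at the back right. Bystander.
- steel_cup: Loose steel cup, 72 mm across, 70 mm high, at the far right. Bystander.
Things that resemble listed ones, but are neither listed nor needed, are in the scene too. Leave any purple look-alike of the fan_switch alone.

How it is judged:
On the way, in this order (a step that is already met when the one before it is completed fails the run):
1. the fan rocker's raised far half is pushed down (on) (value of joint fan_rocker above 0.22 rad), for 0.1 s.
2. the round key is pressed down (value of joint round_key above 0.005 m), for 0.1 s.
3. the long bar key is pressed down (value of joint bar_key above 0.005 m), for 0.1 s.
4. the timer's plunger is pressed down (value of joint timer_plunger above 0.005 m), for 0.1 s.
At the end, for the whole second after the job is handed in: The fan rocker is over (at least 0.22 rad), the round key, bar key and timer plunger are each at least 5 mm down, the square key less than 3 mm down; the timer stands upright and still within 30 mm of where it was, and the seven bystanders are within 20 mm of where they were (value of joint fan_rocker above 0.22 rad and value of joint each of round_key, bar_key, timer_plunger above 0.005 m and value of joint square_key below 0.003 m and distance of timer from where it was at the start of the episode below 0.03 m and angle between timer's own z axis and vertical below 0.1 rad and linear speed of timer below 0.02 m/s and distance of each of spatula, saucer, tongs, ladle, tiffin, oil_bottle, steel_cup from where it was at the start of the episode below 0.02 m); the robot touches nothing.
It fails at once if a switch or the timer is pushed harder than 20 N (not light) (contact force between any of the fingers, the arm and fan_switch above 20 N or contact force between any of the fingers, the arm and round_switch above 20 N or contact force between any of the fingers, the arm and bar_switch above 20 N or contact force between any of the fingers, the arm and square_switch above 20 N or contact force between any of the fingers, the arm and timer above 20 N).
It fails at once if the square key is pressed (3 mm or more) (value of joint square_key above 0.003 m).
It fails at once if the timer is lifted by 8 mm, tipped, or shoved 30 mm (height (world z) of timer above 0.008 m or angle between timer's own z axis and vertical above 0.25 rad or distance of timer from where it was at the start of the episode above 0.03 m).
It fails at once if a bystander is moved or lifted by more than 20 mm (distance of any of spatula, saucer, tongs, ladle, tiffin, oil_bottle, steel_cup from where it was at the start of the episode above 0.02 m).
It also fails if it takes over 64 s, if anything falls off the work surface, if the arm or the gripper's body presses on something with over 40 N, if the wrist force passes 120 N, or if a joint passes its speed limit or range.

## Working session

There is one attempt and no reset: what is moved stays moved. The work goes in short steps, Python scripts to look and compute and a tool call to move; the robot and the scene stay as the last step left them, time stands still between calls to the robot, and variables do not carry over. Pictures are saved under pics/ and viewed, at most 10 in all, crops included, and the job is handed in when it is done.

Besides the shell and the picture viewer there is one more tool, called after "Emit:" as name(argument=value, ...), one argument or row to a line, values as JSON. step_arm: Moves the arm, as the interface text tells. Its arguments: {"type":"object","properties":{"rows":{"type":"array"},"claw":{"type":"number"}},"required":["rows"]}

```bash
mkdir -p pics; cat > h.py <<'E'
import numpy as np, cv2
from workcell import bot
from scipy.spatial.transform import Rotation as R
def world(cam,depth,mask,P=None):
    P=P or bot.camera_params(cam)
    v,u=np.nonzero(mask&(depth>0)); d=depth[v,u]
    c=np.c_[(u-P['cx'])/P['fx']*d,-(v-P['cy'])/P['fy']*d,-d,np.ones(len(d))]
    return (c@np.array(P['pose']).T)[:,:3]
def tool(p):
    s=bot.get_obs(); return R.from_quat(s['tool_rot']).inv().apply(np.array(p)-s['eef_pos'])*1000
E
python3 - <<'E'
from h import *
for c in ['top','side']:
    im,d=bot.camera(c); cv2.imwrite(f'pics/{c}0.png',im[:,:,::-1])
    for n in ['fan_switch','fan_rocker','round_switch','round_key','bar_key','square_key','timer','timer_plunger']:
        for r in bot.trace(n,c)[:3]:
            w=world(c,d,r['pixels']); 
            print(c,n,round(r['score'],2),np.round(r['uv']),np.round(np.median(w,0),3) if len(w) else None, np.round(w.max(0)-w.min(0),3) if len(w) else None)
s=bot.get_obs();print(s)
E
```

```text
top fan_switch 0.67 [428. 209.] [ 0.495 -0.329  0.039] [0.113 0.111 0.072]
top fan_switch 0.61 [441. 273.] [ 0.293 -0.349  0.044] [0.108 0.12  0.071]
top fan_switch 0.6 [485. 267.] [ 0.296 -0.511  0.042] [0.115 0.111 0.075]
top fan_rocker 0.79 [430. 212.] [ 0.486 -0.332  0.048] [0.063 0.056 0.04 ]
top fan_rocker 0.54 [493. 274.] [ 0.286 -0.521  0.053] [0.055 0.046 0.032]
top fan_rocker 0.5 [437. 274.] [ 0.286 -0.352  0.052] [0.065 0.057 0.037]
top round_switch 0.56 [370. 196.] [ 0.53  -0.131  0.062] [0.059 0.069 0.027]
top bar_key 0.5 [339. 199.] [ 0.527 -0.031  0.075] [0.017 0.042 0.014]
top square_key 0.63 [310. 196.] [0.525 0.066 0.075] [0.023 0.023 0.011]
top timer 0.73 [236. 227.] [0.433 0.304 0.033] [0.074 0.074 0.056]
side fan_switch 0.93 [336. 341.] [ 0.286 -0.531  0.041] [0.115 0.111 0.079]
side fan_switch 0.91 [358. 270.] [ 0.488 -0.344  0.037] [0.119 0.114 0.066]
side fan_switch 0.63 [322. 204.] [ 0.526 -0.031  0.071] [0.038 0.07  0.027]
side fan_rocker 0.75 [329. 341.] [ 0.283 -0.522  0.05 ] [0.062 0.056 0.036]
side fan_rocker 0.63 [306. 298.] [ 0.285 -0.354  0.05 ] [0.06
[... 699 characters left out ...]
joint_pos': array([1.21398629e+00, 2.40597795e-01, 4.96871840e-03, 1.33518872e+00,
       1.52757246e-05, 1.57083711e+00]), 'joint_vel': array([-2.25924931e-04,  1.00594923e-03,  9.28403446e-04,  8.45454301e-04,
        1.36441496e-03, -9.60916595e-06]), 'tau': array([-1.42813518e-03, -3.72199774e+01,  2.52691877e+01,  1.14518571e-03,
        3.64551977e-05,  1.97818785e-06]), 'eef_pos': array([0.1746368 , 0.46850007, 0.3038956 ]), 'tool_rot': array([ 1.77480201e-01,  9.84124371e-01, -9.21026838e-06, -9.42163917e-06]), 'ft_force': array([ 0.32877493,  0.28379951, -0.87400579]), 'ft_torque': array([ 0.01244276,  0.01693312, -0.01049711]), 'grasp_force': 0.0, 'grip_width': 0.08545971249610691}
```

View pics/top0.png

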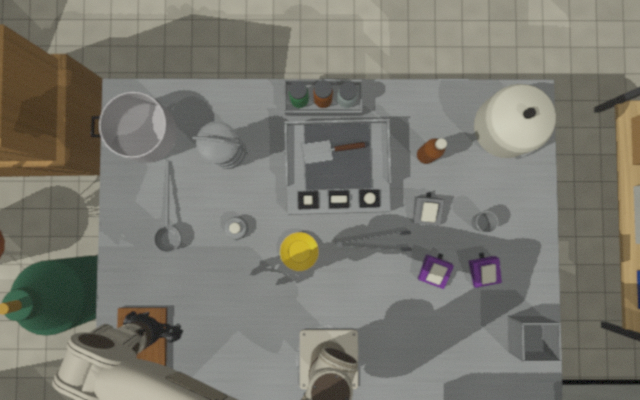

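View pics/side0.png

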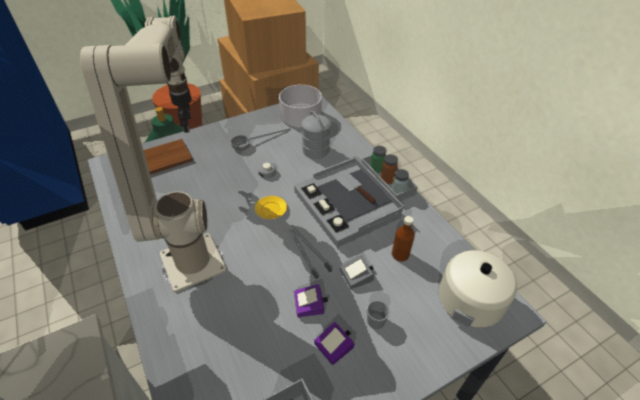

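The top view shows the grey fan switch at (429,210). The purple look-alikes are at (437,272) and (486,271). The keys run square (308,200), bar (339,199), round (370,198), and the timer is at (236,228), away from the saucer (299,250). I'll use the grey box and check it in one close crop.

```bash
python3 - <<'E'
from h import *
im=cv2.imread('pics/top0.png'); a=cv2.resize(im[180:300,290:520],None,fx=3,fy=3,interpolation=cv2.INTER_CUBIC); cv2.imwrite('pics/crop.png',a)
for p in [(0.50,-0.33,.304),(.527,-.03,.3)]: print(np.round(tool(p)))
E
```

```text
[-584. -635.   -0.]
[-504. -344.    4.]
```

View pics/crop.png

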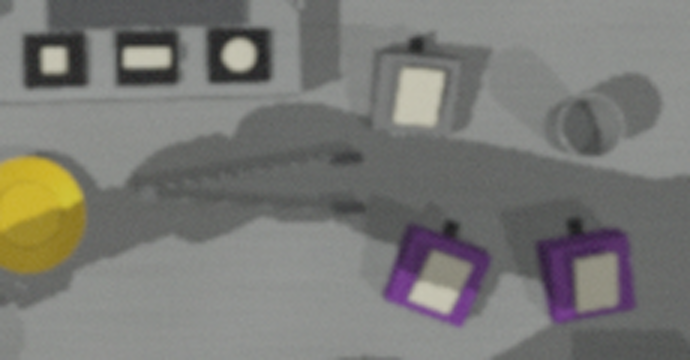

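The crop confirms it: the grey box at about crop (418,90) has a white rocker and its black nub at the back, and both look-alikes are purple.

Emit:
step_arm(
  rows=[
    [[-40,-45,0],10],
    [[-80,-90,0],20],
    [[-120,-135,0],30],
    [[-160,-175,0],40],
    [[-200,-215,0],50],
    [[-240,-260,0],60],
    [[-280,-305,0],69.5],
    [[-320,-350,0],69.5],
    [[-360,-390,0],69.5],
    [[-400,-435,0],69.5],
    [[-440,-480,0],69.5],
    [[-480,-520,0],69.5],
  ],
  claw=1,
)

```text
clock: 2.4
eef_pos: [0.4432, -0.1887, 0.3041]
tool_rot: [0.707, 0.707, 0.0, 0.0]
ft_force: [1.6, 0.8, -0.1]
grip_width: -0.0003
grasp_force: 0.0
```

```bash
python3 - <<'E'
from h import *
s=bot.get_obs();print(s['joint_pos'],s['eef_pos'],s['tool_rot'],s['clock'])
print(tool((.46,-.33,.30)))
E
```

```text
[-4.02585723e-01  2.03692226e-01 -4.18854689e-02  1.32444480e+00
  2.35932337e-04  1.16830330e+00] [ 0.44316112 -0.18865851  0.30410589] [7.07139464e-01 7.07073981e-01 2.53967517e-04 3.14835311e-04] 2.4
[-141.33957416   16.84865652    4.13160772]
```

Emit:
step_arm(
  rows=[
    [[-45,0,0],0],
    [[-90,0,0],0],
    [[-130,10,0],0],
    [[-130,10,0],0],
    [[-130,10,0],0],
  ],
)

```text
clock: 3.02
eef_pos: [0.4526, -0.3161, 0.3036]
tool_rot: [0.707, 0.707, 0.0, -0.001]
ft_force: [0.3, -0.8, -0.1]
grip_width: 0.0
grasp_force: 0.0
```

```bash
python3 - <<'E'
from h import *
P=bot.camera_params('wrist'); im,d=bot.camera('wrist'); cv2.imwrite('pics/w1.png',im[:,:,::-1])
print(np.round(P['pose'],3),bot.get_obs()['eef_pos'])
for n in ['fan_rocker','fan_switch']:
  for r in bot.trace(n,'wrist')[:2]:
    w=world('wrist',d,r['pixels'],P)
    if len(w)<50: continue
    c=np.median(w,0); w=w[np.linalg.norm(w-c,axis=1)<.07]
    print(n,r['score'],r['uv'],len(w),c,w.min(0),w.max(0))
    q=cv2.minAreaRect(w[:,:2].astype(np.float32)); print(q)
    A=np.linalg.lstsq(np.c_[w[:,:2]-c[:2],np.ones(len(w))],w[:,2],rcond=None)[0];print('plane',A)
E
```

```text
[[ 1.    -0.001  0.001  0.453]
 [ 0.001  0.952  0.306 -0.238]
 [-0.002 -0.306  0.952  0.373]
 [ 0.     0.     0.     1.   ]] [ 0.45269127 -0.31561512  0.30380964]
fan_rocker 0.67 [355.1, 188.6] 1931 [ 0.48805824 -0.32913899  0.04776644] [ 0.45619313 -0.35616279  0.02803986] [ 0.52125857 -0.3063458   0.05990785]
((0.48817262053489685, -0.33117279410362244), (0.04612629488110542, 0.06454668194055557), 84.95841979980469)
plane [ 0.37623008 -0.06251342  0.0476902 ]
fan_rocker 0.64 [190.9, 311.1] 180 [ 0.26755475 -0.50332626  0.04380942] [ 0.25356903 -0.52215535  0.03459659] [ 0.29046527 -0.4962553   0.05354085]
((0.2692182958126068, -0.503314197063446), (0.04259898513555527, 0.017517214640975), 36.32468032836914)
plane [ 0.44378043 -0.13254849  0.04325658]
fan_switch 0.89 [204.6, 288.8] 1817 [ 0.28656948 -0.48140509  0.03532181] [ 0.23771626 -0.5345711   0.00371978] [ 0.33004411 -0.46705736  0.05405478]
((0.28786227107048035, -0.5076819658279419), (0.09098513424396515, 0.06747836619615555), 10.15039348602295)
plane [ 0.17997907 -0.52703447  0.03108645]
fan_switch 0.87 [357.2, 185.0] 5249 [ 0.49213587 -0.32527444  0.04102725] [ 0.4445485  -0.37834299 -0.0019969 ] [ 0.55537766 -0.28297826  0.05990785]
((0.5012025833129883, -0.33191367983818054), (0.0893559530377388, 0.10862819105386734), 84.79783630371094)
plane [ 0.1550711  -0.08239108  0.03972313]
```

View pics/w1.png

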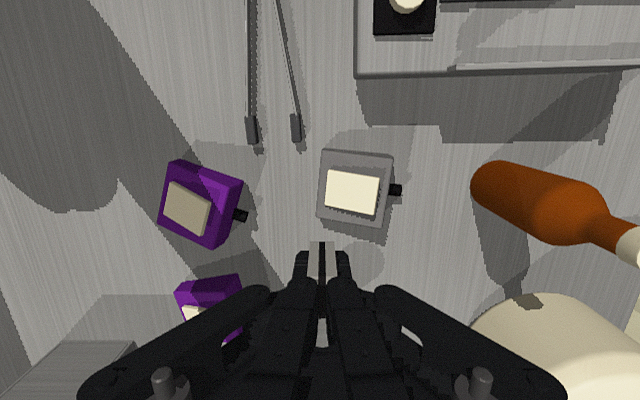

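The wrist view shows the grey switch at (357,187), with its cable nub on the far (+x) side. The rocker measures 46 x 64 mm, centred at (0.488, -0.331), uphill towards +x, with a top of about 60 mm, which all matches the description. I'll go above the press spot.

Emit:
step_arm(
  rows=[
    [[-17,51,40],0],
    [[-17,51,90],0],
    [[-17,51,130],0],
    [[-17,51,155],0],
    [[-17,51,160],0],
    [[-17,51,162],0],
    [[-17,51,164],0],
    [[-17,51,164],0],
    [[-17,51,164],0],
  ],
)

```text
clock: 4.3
eef_pos: [0.5042, -0.3336, 0.1407]
tool_rot: [0.707, 0.707, 0.0, 0.001]
ft_force: [0.0, 0.8, -0.1]
grip_width: 0.0004
grasp_force: 0.0
```

```bash
python3 - <<'E'
from h import *
P=bot.camera_params('wrist'); im,d=bot.camera('wrist'); cv2.imwrite('pics/w2.png',im[:,:,::-1])
print(bot.get_obs()['eef_pos'])
for r in bot.trace('fan_rocker','wrist')[:1]:
    w=world('wrist',d,r['pixels'],P); print(r['score'],r['uv'],np.median(w,0),w.min(0),w.max(0))
# closest tip points: lowest gripper pts
w=world('wrist',d,d>0,P); e=bot.get_obs()['eef_pos']
t=w[(abs(w[:,0]-e[0])<.03)&(abs(w[:,1]-e[1])<.03)&(w[:,2]>e[2]-.08)&(w[:,2]<e[2]-.05)]
if len(t):print(t.min(0),t.max(0))
E
```

```text
[ 0.50411    -0.33354265  0.14050975]
0.61 [11.9, 275.9] [ 0.31124952 -0.3546446   0.05997747] [ 0.21419712 -0.43590268 -0.00111001] [ 0.3222028  -0.33232219  0.06391332]
[ 0.49037773 -0.32780116  0.07065394] [ 0.51751091 -0.32177354  0.09031291]
```

View pics/w2.png

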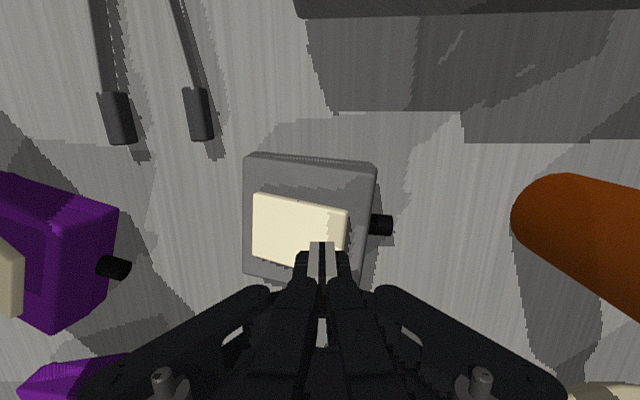

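The tip at (322,245) is over the right, raised half of the rocker. Pressing gently.

Emit:
step_arm(
  rows=[
    [[0,-1,3],0],
    [[0,-1,6],0],
    [[0,-1,8],0],
    [[0,-1,9],0],
    [[0,-1,10],0],
    [[0,-1,11],0],
    [[0,-1,12],0],
    [[0,-1,12],0],
  ],
)

```text
clock: 5.4
eef_pos: [0.5033, -0.3335, 0.1283]
tool_rot: [0.707, 0.708, 0.0, 0.001]
ft_force: [0.1, 0.2, 2.1]
grip_width: 0.0003
grasp_force: 0.9
```

Emit:
step_arm(
  rows=[
    [[0,0,1],0],
    [[0,0,2],0],
    [[0,0,3],0],
    [[0,0,3],0],
  ],
)

```text
clock: 5.9
eef_pos: [0.503, -0.3335, 0.1249]
tool_rot: [0.707, 0.707, -0.0, 0.0]
ft_force: [0.8, -0.2, 2.9]
grip_width: -0.0001
grasp_force: 1.1
```

Emit:
step_arm(
  rows=[
    [[0,0,0.7],0],
    [[0,0,1.4],0],
    [[0,0,1.4],0],
  ],
)

```text
clock: 6.28
eef_pos: [0.5029, -0.3333, 0.1234]
tool_rot: [0.707, 0.707, -0.0, -0.0]
ft_force: [1.4, -0.3, 2.8]
grip_width: 0.0002
grasp_force: 1.2
```

Emit:
step_arm(
  rows=[
    [[0,0,0.6],0],
    [[0,0,1.2],0],
    [[0,0,1.2],0],
  ],
)

```text
clock: 6.65
eef_pos: [0.5031, -0.3334, 0.1224]
tool_rot: [0.707, 0.707, 0.0, 0.0]
ft_force: [1.7, -1.0, 2.7]
grip_width: 0.0004
grasp_force: 1.5
```

Emit:
step_arm(
  rows=[
    [[0,0,0.6],0],
    [[0,0,1.2],0],
    [[0,0,1.2],0],
  ],
)

```text
clock: 7.02
eef_pos: [0.5032, -0.3334, 0.1223]
tool_rot: [0.707, 0.707, 0.0, 0.001]
ft_force: [-0.6, 0.9, 7.3]
grip_width: 0.0002
grasp_force: 4.1
```

Emit:
step_arm(
  rows=[
    [[0,0,0.5],0],
    [[0,0,1],0],
    [[0,0,1],0],
  ],
)

```text
clock: 7.4
eef_pos: [0.5032, -0.3334, 0.1221]
tool_rot: [0.707, 0.707, 0.0, 0.001]
ft_force: [-1.5, 2.0, 13.0]
grip_width: 0.0
grasp_force: 6.3
```

It's at the stop. Lifting off towards the round key, then looking.

Emit:
step_arm(
  rows=[
    [[0,0,-30],0],
    [[0,0,-90],0],
    [[0,0,-130],0],
    [[50,5,-130],0],
    [[100,10,-130],0],
    [[150,10,-130],0],
    [[150,10,-130],0],
    [[150,10,-130],0],
  ],
)

```text
clock: 8.4
eef_pos: [0.5122, -0.1833, 0.2494]
tool_rot: [0.707, 0.708, -0.001, -0.001]
ft_force: [0.5, -0.1, 0.5]
grip_width: 0.0
grasp_force: 0.0
```

```bash
cat > look.py <<'E'
from h import *
import sys
cam=sys.argv[1]
P=bot.camera_params(cam); im,d=bot.camera(cam); s=bot.get_obs()
if len(sys.argv)>3: cv2.imwrite(sys.argv[3],im[:,:,::-1])
print(s['eef_pos'],s['clock'])
for n in sys.argv[2].split(','):
  for r in bot.trace(n,cam)[:2]:
    w=world(cam,d,r['pixels'],P)
    if len(w)<20: continue
    c=np.median(w,0); q=w[(np.linalg.norm(w-c,axis=1)<.07)&((w[:,2]>.068)|('key' not in n))]
    if len(q)<20: q=w
    A=np.linalg.lstsq(np.c_[q[:,:2]-c[:2],np.ones(len(q))],q[:,2],rcond=None)[0]
    print(n,round(r['score'],2),np.round(r['uv']),np.round(c,4),'mid',np.round((np.percentile(q,1,0)+np.percentile(q,99,0))/2,4),'ext',np.round(np.ptp(q,0),3),'slope',np.round(A[:2],2))
E
python3 look.py side fan_rocker; python3 look.py wrist round_key,bar_key,square_key,round_switch,bar_switch pics/w3.png
```

```text
[ 0.51232782 -0.18387333  0.24952798] 8.45
fan_rocker 0.62 [306. 296.] [ 0.2843 -0.3533  0.0501] mid [ 0.2847 -0.3531  0.0497] ext [0.066 0.057 0.034] slope [ 0.38 -0.15]
fan_rocker 0.51 [322. 205.] [ 0.5271 -0.0349  0.073 ] mid [ 0.5288 -0.0331  0.0709] ext [0.022 0.046 0.02 ] slope [0.18 0.02]
[ 0.5124751  -0.18441226  0.24967609] 8.55
round_key 0.91 [344. 143.] [ 0.5308 -0.131   0.0743] mid [ 0.5311 -0.1314  0.0741] ext [0.033 0.032 0.008] slope [ 0.01 -0.  ]
round_key 0.61 [342.  24.] [ 0.5285 -0.0421  0.0739] mid [ 0.5286 -0.0418  0.0728] ext [0.02  0.03  0.009] slope [0.01 0.02]
bar_key 0.58 [343.  21.] [ 0.5282 -0.0415  0.0739] mid [ 0.5286 -0.0418  0.0728] ext [0.02  0.03  0.009] slope [0.01 0.02]
round_switch 0.58 [343. 138.] [ 0.5306 -0.1286  0.0609] mid [ 0.5309 -0.1314  0.0671] ext [0.061 0.07  0.023] slope [ 0.   -0.01]
bar_switch 0.78 [340.  30.] [ 0.5275 -0.0449  0.061 ] mid [ 0.5285 -0.0448  0.0659] ext [0.063 0.045 0.024] slope [0.01 0.08]
```

View pics/w3.png

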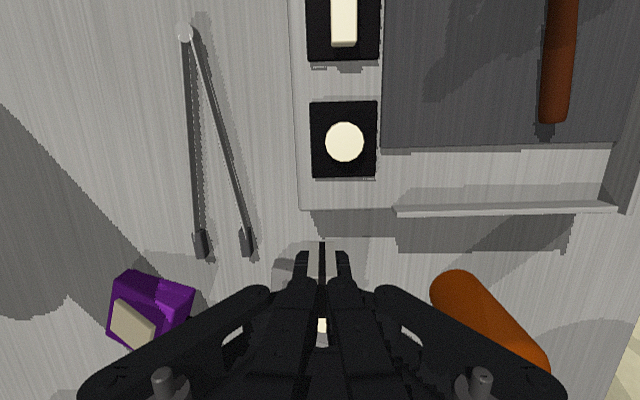

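The wrist view shows the round key at (344,143), the bar key at (343,21) and the tongs well to the left. Before the second press I'll check the rocker slope.

```bash
python3 - <<'E'
from h import *
for c in ['side','top']:
    im,d=bot.camera(c); g=im.min(2)>120
    w=world(c,d,g); q=w[(np.hypot(w[:,0]-.488,w[:,1]+.331)<.03)&(w[:,2]>.02)&(w[:,2]<.08)]
    print(len(q)); 
    if len(q)>20: print(np.linalg.lstsq(np.c_[q[:,:2]-[.488,-.331],np.ones(len(q))],q[:,2],rcond=None)[0])
print(tool((.531,-.1315,.155)))
E
```

```text
180
[ 0.11122414 -0.03164241  0.04706979]
0
[52.21212599 18.32077719 95.03129001]
```

The slope went from 0.38 to 0.11 and the stop was felt, so the fan is on. Now the round key.

Emit:
step_arm(
  rows=[
    [[52,18,40],0],
    [[52,18,80],0],
    [[52,18,95],0],
    [[52,18,98],0],
    [[52,18,100],0],
    [[52,18,101],0],
    [[52,18,102],0],
    [[52,18,103],0],
    [[52,18,104],0],
    [[52,18,105],0],
    [[52,18,106],0],
    [[52,18,106],0],
  ],
)

```text
clock: 10.4
eef_pos: [0.5309, -0.1314, 0.1442]
tool_rot: [0.707, 0.707, 0.0, 0.0]
ft_force: [1.1, -0.5, 2.5]
grip_width: 0.0
grasp_force: 1.0
```

Emit:
step_arm(
  rows=[
    [[0,0,0.7],0],
    [[0,0,1.4],0],
    [[0,0,2.1],0],
    [[0,0,2.1],0],
  ],
)

```text
clock: 10.9
eef_pos: [0.5309, -0.1314, 0.142]
tool_rot: [0.707, 0.707, 0.0, 0.0]
ft_force: [1.1, -1.9, 2.4]
grip_width: -0.0001
grasp_force: 1.0
```

Emit:
step_arm(
  rows=[
    [[0,0,0.7],0],
    [[0,0,1.4],0],
    [[0,0,1.4],0],
  ],
)

```text
clock: 11.28
eef_pos: [0.5308, -0.1313, 0.1406]
tool_rot: [0.707, 0.707, 0.0, 0.0]
ft_force: [1.7, -1.3, 2.3]
grip_width: 0.0003
grasp_force: 1.0
```

Emit:
step_arm(
  rows=[
    [[0,0,0.6],0],
    [[0,0,1.2],0],
    [[0,0,1.2],0],
  ],
)

```text
clock: 11.65
eef_pos: [0.5308, -0.1312, 0.1397]
tool_rot: [0.707, 0.707, 0.0, 0.0]
ft_force: [1.1, -0.9, 4.2]
grip_width: -0.0
grasp_force: 2.2
```

Reached the stop at 0.1397. Lifting and moving to the bar key.

Emit:
step_arm(
  rows=[
    [[0,0,0.5],0],
    [[0,0,0.5],0],
    [[0,0,-30],0],
    [[0,0,-80],0],
    [[30,0,-80],0],
    [[60,0,-80],0],
    [[60,0,-80],0],
    [[60,0,-80],0],
  ],
)

```text
clock: 12.65
eef_pos: [0.5301, -0.0713, 0.2187]
tool_rot: [0.707, 0.708, -0.001, -0.001]
ft_force: [-0.0, -0.6, 0.1]
grip_width: -0.0002
grasp_force: 0.0
```

```bash
python3 look.py wrist bar_key,square_key; python3 look.py side round_key,bar_key,timer_plunger,timer
```

```text
[ 0.53028591 -0.07165184  0.21880581] 12.7
bar_key 0.73 [317. 161.] [ 0.5283 -0.03    0.074 ] mid [ 0.5286 -0.0312  0.0737] ext [0.02  0.047 0.006] slope [-0. -0.]
square_key 0.89 [319.  23.] [0.5257 0.0646 0.074 ] mid [0.5257 0.0652 0.0724] ext [0.026 0.021 0.009] slope [-0.    0.05]
[ 0.53051673 -0.07199387  0.21909777] 12.85
round_key 0.44 [336. 223.] [ 0.5297 -0.1331  0.066 ] mid [ 0.5309 -0.1338  0.0668] ext [0.031 0.043 0.017] slope [-0.04 -0.07]
bar_key 0.38 [325. 204.] [ 0.5261 -0.036   0.0724] mid [ 0.528  -0.0335  0.0747] ext [0.024 0.05  0.012] slope [ 0.07 -0.02]
timer_plunger 0.51 [268. 166.] [0.4305 0.3016 0.0439] mid [0.4328 0.3038 0.0435] ext [0.03  0.031 0.018] slope [ 0.04 -0.06]
timer 0.67 [271. 171.] [0.4285 0.2926 0.0284] mid [0.4315 0.3022 0.0256] ext [0.079 0.074 0.052] slope [0.09 0.33]
```

The round key is down (top at 66 mm). Pressing the bar.

Emit:
step_arm(
  rows=[
    [[40,-2,0],0],
    [[40,-2,35],0],
    [[40,-2,60],0],
    [[40,-2,67],0],
    [[40,-2,69],0],
    [[40,-2,70],0],
    [[40,-2,71],0],
    [[40,-2,72],0],
    [[40,-2,73],0],
    [[40,-2,74],0],
    [[40,-2,75],0],
    [[40,-2,75],0],
  ],
)

```text
clock: 14.55
eef_pos: [0.5288, -0.0314, 0.1445]
tool_rot: [0.707, 0.707, 0.0, 0.0]
ft_force: [-0.6, 0.5, 2.3]
grip_width: -0.0001
grasp_force: 1.1
```

Emit:
step_arm(
  rows=[
    [[0,0,0.8],0],
    [[0,0,1.6],0],
    [[0,0,2.4],0],
    [[0,0,3.2],0],
    [[0,0,3.2],0],
  ],
)

```text
clock: 15.18
eef_pos: [0.5288, -0.0313, 0.1411]
tool_rot: [0.707, 0.707, 0.0, 0.0]
ft_force: [0.9, -1.1, 1.1]
grip_width: -0.0002
grasp_force: 0.8
```

Emit:
step_arm(
  rows=[
    [[0,0,0.5],0],
    [[0,0,1],0],
    [[0,0,1],0],
  ],
)

```text
clock: 15.55
eef_pos: [0.5288, -0.0313, 0.1403]
tool_rot: [0.707, 0.707, 0.0, 0.0]
ft_force: [1.3, -0.6, 2.2]
grip_width: -0.0
grasp_force: 1.0
```

Emit:
step_arm(
  rows=[
    [[0,0,0.5],0],
    [[0,0,1],0],
    [[0,0,1],0],
    [[0,0,-40],0],
    [[0,0,-90],0],
    [[30,-10,-100],0],
    [[85,-30,-100],0],
    [[140,-50,-100],0],
    [[195,-70,-100],0],
    [[245,-90,-100],0],
    [[275,-96,-100],0],
    [[275,-96,-100],0],
  ],
)

```text
clock: 17.05
eef_pos: [0.4309, 0.2452, 0.2393]
tool_rot: [0.705, 0.709, -0.001, -0.001]
ft_force: [-0.3, 0.7, 0.5]
grip_width: 0.0001
grasp_force: 0.0
```

Emit:
step_arm(
  rows=[
    [[0,0,0],0],
    [[0,0,0],0],
  ],
)

```text
clock: 17.3
eef_pos: [0.4324, 0.2425, 0.2399]
tool_rot: [0.707, 0.707, -0.001, -0.0]
ft_force: [-0.3, -0.7, 0.5]
grip_width: 0.0003
grasp_force: 0.0
```

```bash
python3 look.py wrist timer_plunger,timer pics/w4.png; python3 look.py side bar_key,round_key,square_key
```

```text
[0.43250965 0.24247587 0.24002268] 17.35
timer_plunger 0.71 [324. 123.] [0.4349 0.3105 0.045 ] mid [0.4346 0.3106 0.0449] ext [0.034 0.034 0.016] slope [-0. -0.]
timer 0.71 [324. 122.] [0.4342 0.3123 0.0317] mid [0.4344 0.3107 0.035 ] ext [0.083 0.081 0.049] slope [ 0. -0.]
[0.43263211 0.24281636 0.24021657] 17.5
round_key 0.58 [335. 222.] [ 0.5305 -0.1336  0.066 ] mid [ 0.5315 -0.1331  0.064 ] ext [0.036 0.034 0.015] slope [ 0.06 -0.07]
round_key 0.54 [310. 193.] [0.5251 0.0617 0.0609] mid [0.5254 0.0701 0.0739] ext [0.027 0.039 0.01 ] slope [-0.03 -0.12]
square_key 0.62 [310. 187.] [0.5234 0.0612 0.0727] mid [0.5246 0.0672 0.0742] ext [0.025 0.032 0.01 ] slope [-0.02 -0.1 ]
```

View pics/w4.png

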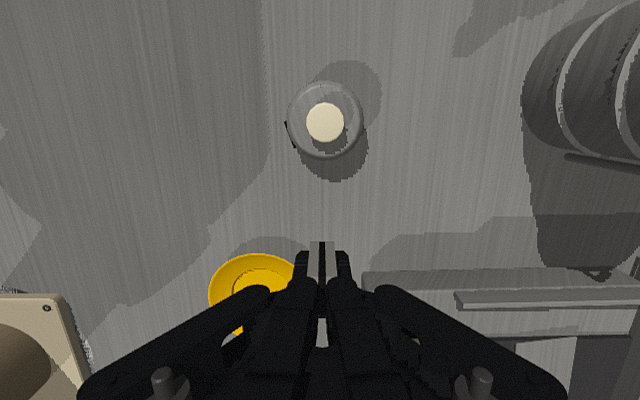

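The plunger is at (324,123), which puts it at (0.4345, 0.3105, 0.045). First I'll confirm the bar key's height by depth.

```bash
python3 - <<'E'
from h import *
for c in ['side','top']:
    im,d=bot.camera(c); w=world(c,d,im.min(2)>90)
    for k in [(.531,-.1315),(.5285,-.0313),(.5257,.0675)]:
        q=w[np.hypot(w[:,0]-k[0],w[:,1]-k[1])<.009]; print(c,k,len(q),np.median(q[:,2]) if len(q) else None)
print(tool((.4345,.3105,.125)))
E
```

```text
side (0.531, -0.1315) 17 0.06574558547367793
side (0.5285, -0.0313) 12 0.06586732203520251
side (0.5257, 0.0675) 12 0.07610729842531816
top (0.531, -0.1315) 25 0.06863756519435915
top (0.5285, -0.0313) 25 0.06822816417688027
top (0.5257, 0.0675) 23 0.07466897858773214
[ 67.05967455   2.07789833 115.26960243]
```

Emit:
step_arm(
  rows=[
    [[40,2,30],0],
    [[67,2,70],0],
    [[67,2,105],0],
    [[67,2,115],0],
    [[67,2,119],0],
    [[67,2,120],0],
    [[67,2,121],0],
    [[67,2,122],0],
    [[67,2,123],0],
    [[67,2,124],0],
    [[67,2,125],0],
    [[67,2,125],0],
  ],
)

```text
clock: 19.25
eef_pos: [0.4346, 0.3107, 0.1153]
tool_rot: [0.707, 0.707, 0.0, 0.0]
ft_force: [0.2, -0.3, 2.6]
grip_width: 0.0001
grasp_force: 1.2
```

Emit:
step_arm(
  rows=[
    [[0,0,0.8],0],
    [[0,0,1.6],0],
    [[0,0,2.4],0],
    [[0,0,2.4],0],
  ],
)

```text
clock: 19.75
eef_pos: [0.4345, 0.3107, 0.1128]
tool_rot: [0.707, 0.707, 0.0, 0.0]
ft_force: [0.5, 1.1, 1.2]
grip_width: 0.0001
grasp_force: 1.0
```

Emit:
step_arm(
  rows=[
    [[0,0,0.6],0],
    [[0,0,1.2],0],
    [[0,0,1.2],0],
  ],
)

```text
clock: 20.12
eef_pos: [0.4344, 0.3107, 0.1116]
tool_rot: [0.707, 0.707, 0.0, -0.0]
ft_force: [1.9, 0.7, 2.8]
grip_width: 0.0
grasp_force: 1.1
```

Emit:
step_arm(
  rows=[
    [[0,0,0.6],0],
    [[0,0,1.2],0],
    [[0,0,1.2],0],
  ],
)

```text
clock: 20.5
eef_pos: [0.4343, 0.3107, 0.1105]
tool_rot: [0.707, 0.707, 0.0, -0.0]
ft_force: [0.8, 1.7, 2.1]
grip_width: -0.0001
grasp_force: 1.5
```

Emit:
step_arm(
  rows=[
    [[0,0,-20],0],
    [[0,0,-70],0],
    [[0,0,-130],0],
    [[-50,0,-150],0],
    [[-80,0,-150],0],
    [[-80,0,-150],0],
    [[-80,0,-150],0],
  ],
)

```text
clock: 21.38
eef_pos: [0.4338, 0.2307, 0.2597]
tool_rot: [0.707, 0.707, -0.001, -0.001]
ft_force: [0.3, 0.6, -0.1]
grip_width: 0.0002
grasp_force: 0.0
```

```bash
python3 look.py wrist timer_plunger,timer; python3 - <<'E'
from h import *
im,d=bot.camera('side'); w=world('side',d,im.min(2)>90)
for k in [(.531,-.1315),(.5285,-.0313),(.5257,.0675)]:
    q=w[np.hypot(w[:,0]-k[0],w[:,1]-k[1])<.009]; print(k,np.median(q[:,2]))
E
```

```text
[0.43395651 0.23104373 0.2596649 ] 21.425
timer_plunger 0.73 [325. 106.] [0.4343 0.311  0.0374] mid [0.4345 0.3105 0.0361] ext [0.035 0.034 0.009] slope [-0.   -0.01]
timer_plunger 0.25 [549. 296.] [0.6948 0.1086 0.0553] mid [0.695  0.0996 0.0469] ext [0.139 0.102 0.08 ] slope [ 0.   -0.08]
timer 0.75 [321. 106.] [0.4343 0.3119 0.0317] mid [0.4342 0.3108 0.0322] ext [0.076 0.075 0.041] slope [ 0.01 -0.01]
timer 0.69 [536. 337.] [0.6865 0.0534 0.0643] mid [0.6825 0.0452 0.0638] ext [0.08  0.088 0.01 ] slope [0. 0.]
(0.531, -0.1315) 0.06566161041500629
(0.5285, -0.0313) 0.0658935679399415
(0.5257, 0.0675) 0.07521231971966302
```

The plunger is down 7.6 mm and the timer hasn't moved. Handing in.

```bash
python3 -c "
from workcell import bot
print(bot.job_done())"
```

```text
the job is handed in; nothing more can be done
None
```

I pressed the fan rocker, round key, bar key and timer plunger in that order and handed the job in at about 21 s; the forces I read stayed at or below about 13 N, the cameras showed the round key, bar key and plunger down, the rocker tipped over, the square key up and the timer unmoved, and no verdict came back.

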